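# Hold the lap collar on the spindle flat

## Robot

A 6-joint arm with a two-finger parallel gripper is mounted at the origin on the work surface. World frame = base frame: x ahead of the robot, y to its left, z up, the work surface at z = 0. Lengths are in m, angles in degrees, forces in N, time in s.
With the tool pointing down it reaches from about 0.275 to 0.75 m from the base axis. Payload 10.2 kg.
Tool frame: the origin (TCP) lies at the very end of the fingers, on their centre line; the grasp point (between the pads) lies 19 mm behind it (r.pinch_z is the z of the grasp point in the tool frame, in m); z points along the fingers, y is the line along which they close (so a half turn about z gives the same grasp; the last joint's range is limited). The gripper opens to 85 mm and grips with 20 to 120 N. Pads are 22 mm wide; open, the fingers measure 114 mm over their backs; the gripper's body (76 mm by 85 mm) begins 54 mm behind the grasp point. The pads swing forward as they close: fully open they stand 13 mm farther back than shut.
Start: joints at [-80.008, 17.928, 85.812, -0, 76.261, -12.8], TCP at [0.203, -0.484, 0.231] pointing down, gripper open.
Joint ranges: [-168.41, 168.41], [-55.51, 124.54], [10.69, 146.95], [-70.63, 250.63], [1, 178], [-165.06, 165.06]. Speed limits (degrees/s): [136.94, 136.94, 172.46, 180, 180, 180].

## Interface

Orientations are given as [roll, pitch, yaw] about the fixed x, y, z axes, in that order (R = Rz(yaw) Ry(pitch) Rx(roll)).
In Python, from cell import read_state, viewer, workorder, r gives the robot as it stands.
- The arm moves only by the shell command python3 -m creep 'ROWS' [OPENING] [FORCE]. ROWS is a JSON list of rows, 1 to 12 of them, each of 6 numbers: dx, dy, dz in m, then a rotation vector rx, ry, rz in degrees; each row shifts and turns the commanded pose from where the row before left it, along the tool's axes as they then stand; what a row does not reach is not made up. A row lasts 1/8 s, in which the tool goes at most 0.0625 m and 10.7 degrees, less where a joint would pass 70% of its speed; a pose out of reach is approached as far as the arm can. OPENING is the finger opening in m, set as the command begins (- or left out keeps the last). The fingers move at their own pace and stop on an object; FORCE is the grip in N (left out, the last holds). Time passes only in rows, so rows that do not move let the fingers close. It prints the time, the measured TCP pose, the force, the opening and the grip force at its end.
- read_state(): the state, without advancing time (a new reading comes with each control period).
- viewer.camera(name): name is "scene" or "top" or "wrist"; returns a dict with "image" (400x640x3 uint8, red, green, blue), "z_map" (400x640 float32, m along the optical axis (not along the pixel's ray), 0 where there is no reading), "vfov" (degrees; the focal length in pixels is half the picture's height over the tangent of half this angle, whatever the lens; pixels are square), "cx", "cy" (the principal point, pixels), "k1" (the pictures are not rectified: a ray, as slopes to the right and down, at radius r is drawn at 1 + k1 r^2 times it, then the intrinsics apply), "R" (3x3) and "t" (3): a world point X has camera coordinates R X + t; the wrist camera has in their place "T_tool_cam" (4x4, takes a point from camera to tool coordinates, whose origin is the TCP and whose axes are the flange's). Camera axes: x right, y down, z forward; pixel columns grow to the right and rows downward; lengths in m; the calibration is good to about 2 mm. A picture is of the moment at which its call begins: read the wrist's pose just before it.
- workorder.job_done(): hands the job in; it is judged then, once.
The state is a dict: "t": time; "q": joint angles; "qvel": joint speeds; "tau": joint torques, N m; "ee_pos": TCP position; "tcp_rot": TCP orientation; "ft_force": force on the tool from outside, world axes, zero at the start; "wrist_torque": the same for the moment, N m; "width": finger opening in m; "grasp_force": force on a finger pad.
Only numpy, scipy, OpenCV 4.12 (cv2) and the standard library are available. Lean on these libraries where they do the work, as an engineer would, in place of code of your own. Each camera call takes 0.05 s, during which the arm holds its last target. There are 200 camera calls.

## Task

Take the dust lid off the little lapping machine by its knob and stand it, right way up and flat, on the blue velvet tray; do not drop it. Then pinch the spindle and turn it, feeling for its set-screw flat, until the flat faces the key slot in the machine's rim. Last, raise the loose collar up the spindle until its screw is level with the flat, turned so that the screw sits squarely over the flat ready for tightening through the slot, and finish still gripping it there; leave the jar, the pliers and the wooden ring clamp alone.

Things in the scene. Friction and masses are not known exactly. Their poses are not given: they have to be found in the camera images.
- machine: Small lapping machine, fixed: grey base disc 200 mm dia., 12 mm thick; pan wall 162 mm outer dia., 5 thick, top 34 mm above the bench, with one 30 mm gap (key slot) on its -x side; there a tongue 36 wide, 10 high sticks out of the base to 135 mm from centre. A 30 mm dia. bearing boss, top 30 mm up, carries the upright spindle. Origin: underside centre, on the spindle axis; z up; -x to the slot.
- lid: Deep round aluminium dust lid, open below: 184 mm outer dia., wall 4 mm, 108 mm high without knob, about 0.24 kg. It starts loose on the base disc (12 mm up), outside the pan wall with about 5 mm play, hiding spindle and collar; it must rise 100 mm to clear the spindle. Origin: centre of its open lower edge; z up to the knob.
- knob (a point): Middle of the lid's black cylindrical knob, 130 mm above the lid's lower edge on its axis. The knob is 26 mm in diameter and 24 mm high (its top is 12 mm above this point), on a thinner neck.
- tray: Blue velvet work tray, 290 mm (its x) by 280 mm (its y), heavy, does not move; floor 5 mm above the bench, rim 6 mm thick, its top 14 mm above the bench. Empty at the start. Origin: centre of the underside; z up.
- spindle (a joint): Spindle angle, rad, positive anticlockwise from above; 0 = flat faces the key slot. Starts 0.5 to 1.5, range -3.1 to 3.1; bearing friction 0.06 N m, stays where left. Steel, 18 mm dia., on the machine's upright axis; round up to 62 mm above the bench, from there to its top at 106 mm one side is milled flat: fingers closing square on the flat stop 14 mm apart, on the round 18 mm.
- flat (a point): Middle of the milled flat on the spindle, 5 mm from its axis, 83 mm above the bench (it runs from 62 to 103 mm, about 15 mm wide). Its frame turns with the spindle; -x points straight out of the flat.
- collar: Loose dark steel shaft collar threaded on the spindle, at first resting on the boss (underside 30 mm above the bench), about 0.11 kg: 42 mm outer dia., 22 mm bore (2 mm play all round), 16 mm high. Its set-screw sticks out on its -x side at mid height. It turns and slides freely on the spindle. Origin: centre of its underside; z up; -x along the screw.
- screw (a point): Outer end of the collar's thumb set-screw, 33 mm from the collar's axis, 8 mm above its underside; the head is 11 mm in diameter.
- jar: Small closed white jar with orange cap, 56 mm in diameter, 65 mm high, bystander. Origin: centre of the underside.
- pliers: Small pliers with blue handles lying flat, about 135 mm long along their x, 12 mm high, bystander. Origin: near the middle, at the bench.
- ring_clamp: Wooden ring clamp standing upright, 32 mm in diameter, 90 mm high, narrower at the waist, bystander. Origin: centre of the underside.

How it is judged:
By the outcome, as a careful person would: the job done as asked, in the order asked, and still so for the second after the job is handed in, while the arm keeps its last pose, push and grip.
It also fails if it takes over 64 s, if anything falls off the work surface, if the arm or the gripper's body presses on something with over 40 N, if the wrist force passes 120 N, or if a joint passes its speed limit or range.

## Working session

There is one attempt and no reset: what is moved stays moved. The work goes in short steps, Python scripts to look and compute and a shell command to move; the robot and the scene stay as the last step left them, time stands still between calls to the robot, and variables do not carry over. Pictures are saved under pics/ and viewed, at most 10 in all, crops included, and the job is handed in when it is done.

```bash
ls; mkdir -p pics
cat > h.py <<'E'
import numpy as np, cv2
from cell import read_state, viewer, workorder, r
from scipy.spatial.transform import Rotation as Rot
def cam(n):
    s=read_state(); c=viewer.camera(n)
    if n=="wrist":
        T=np.eye(4); T[:3,:3]=Rot.from_euler('xyz',s["tcp_rot"],degrees=True).as_matrix(); T[:3,3]=s["ee_pos"]
        M=np.linalg.inv(T@np.array(c["T_tool_cam"])); c["R"]=M[:3,:3]; c["t"]=M[:3,3]
    c["R"]=np.array(c["R"]);c["t"]=np.array(c["t"]); c["f"]=200/np.tan(np.radians(c["vfov"]/2))
    c["K"]=np.array([[c["f"],0,c["cx"]],[0,c["f"],c["cy"]],[0,0,1]]); return c
def rays(c,uv):
    d=np.array([c["k1"],0,0,0,0.])
    p=cv2.undistortPoints(np.array(uv,float).reshape(-1,1,2),c["K"],d).reshape(-1,2)
    return np.c_[p,np.ones(len(p))]
def onz(c,uv,z):
    d=rays(c,uv)@c["R"]; o=-c["R"].T@c["t"]
    return o+d*((z-o[2])/d[:,2])[:,None]
def depthpts(c,uv):
    uv=np.array(uv).reshape(-1,2); z=c["z_map"][uv[:,1].astype(int),uv[:,0].astype(int)]
    return (rays(c,uv)*z[:,None]-c["t"])@c["R"]
def proj(c,X):
    return cv2.projectPoints(np.array(X,float).reshape(-1,1,3),cv2.Rodrigues(c["R"])[0],c["t"],c["K"],np.array([c["k1"],0,0,0,0.]))[0].reshape(-1,2)
def save(c,n): cv2.imwrite("pics/"+n+".png",c["image"][:,:,::-1])
E
python3 - <<'E'
from h import *
s=read_state(); print(s)
a=cam("top"); b=cam("scene")
cv2.imwrite("pics/top.png",a["image"][:,:,::-1]); save(b,"scene")
for c in(a,b): print(c["f"],c["k1"],-c["R"].T@c["t"],(c["z_map"]>0).mean())
E
```

```text
pics
{'t': 0.0, 'q': array([-8.00064832e+01,  1.79592041e+01,  8.58540515e+01,  1.54298010e-03,
        7.62598741e+01, -1.28022142e+01]), 'qvel': array([ 0.02279616, -0.0133463 , -0.01556877,  0.07264166, -0.05253219,
        0.02331234]), 'tau': array([-2.18907328e-03, -4.12259746e+01, -2.59742814e+01, -3.09206825e-04,
        4.09488319e-03,  7.34964004e-06]), 'ee_pos': array([ 0.2033402 , -0.48374957,  0.23073694]), 'tcp_rot': array([-1.79929020e+02, -1.76656253e-02,  2.27953527e+01]), 'ft_force': array([ 0.0143225 ,  0.31069702, -0.09192555]), 'wrist_torque': array([ 0.04116204, -0.00472543,  0.00555789]), 'grasp_force': 0.0, 'width': 0.08509899713974778}
491.8934961607672 -0.06970234582379749 [ 0.49264502 -0.02821995  1.16629051] 0.9958828125
393.0980721611134 -0.07771852930304213 [0.85095029 0.32255588 0.71565468] 0.99605859375
```

View pics/top.png

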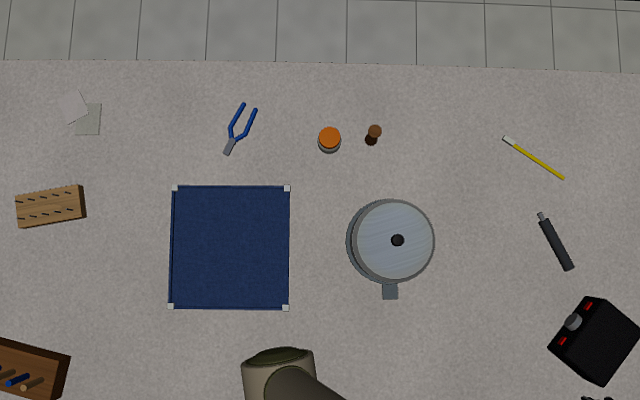

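View pics/scene.png

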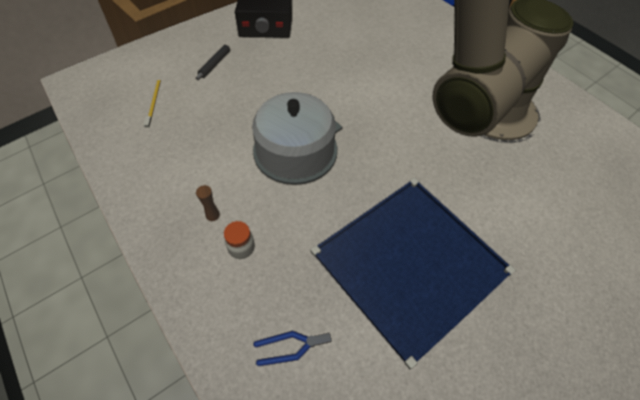

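The top view shows the tray at about (230,247), the lid with its black knob at (397,240), and the tongue at (390,291), pointing toward the robot. The jar (329,138), ring clamp (374,133) and pliers (238,130) are on the far side. The scene view agrees.

Run:
```python
from h import *
c=cam("top"); im=c["image"]; H=cv2.cvtColor(im,cv2.COLOR_RGB2HSV)
vv,uu=np.mgrid[0:400,0:640]; uv=np.c_[uu.ravel(),vv.ravel()]
P=depthpts(c,uv).reshape(400,640,3)
roi=(uu>330)&(uu<450)&(vv>180)&(vv<310)
lt=roi&(abs(P[...,2]-.120)<.006); kn=roi&(P[...,2]>.145)
print("lidtop",P[lt].mean(0),lt.sum(),"knob",P[kn].mean(0),kn.sum(), P[kn][:,2].max())
(x,y),rad=cv2.minEnclosingCircle(np.c_[uu[lt],vv[lt]].astype(np.float32)); print("lid circle",onz(c,[x,y],.12),x,y,rad)
m=roi&(np.array(im).max(2)<45); q=np.c_[uu[m],vv[m]]; print("knob px",q.mean(0),onz(c,q.mean(0),.154))
b=(H[...,0]>100)&(H[...,0]<125)&(H[...,1]>120)&(uu>150)&(uu<310)&(vv>170)&(vv<320)
rc=cv2.minAreaRect(np.c_[uu[b],vv[b]].astype(np.float32)); bx=cv2.boxPoints(rc); print("tray",onz(c,bx,.010), onz(c,bx,.01).mean(0))
t=roi&(vv>284)&(P[...,2]>.005)&(P[...,2]<.016); print("tongue",P[t].mean(0),t.sum())
tb=np.c_[uu[t],vv[t]].astype(np.float32); print(onz(c,cv2.boxPoints(cv2.minAreaRect(tb)),.010))
# base disc: left rim pixels
d=roi&(P[...,2]>.008)&(P[...,2]<.016)&(vv<284)
print(d.sum()); 
cs,_=cv2.findContours((roi&(P[...,2]>.007)).astype(np.uint8),0,2); k=max(cs,key=len)[:,0]
W=onz(c,k,.012); k2=(k[:,0]<370)&(k[:,1]<275); W=W[k2]
from scipy.optimize import least_squares
s=least_squares(lambda p:np.hypot(W[:,0]-p[0],W[:,1]-p[1])-.1,[.5,-.1],loss='soft_l1',f_scale=.002); print("base",s.x,np.abs(s.fun).max())
for n,(u0,u1,v0,v1) in dict(jar=(315,345,120,155),clamp=(360,385,120,150),pl=(215,265,95,160)).items():
    a=(uu>u0)&(uu<u1)&(vv>v0)&(vv<v1)&(P[...,2]>.006); print(n,P[a].min(0),P[a].max(0))
```

```text
lidtop [ 0.5165374  -0.18880169  0.1196155 ] 3680 knob [ 0.50857596 -0.1346955   0.49536334] 187 1.1662905140961222
lid circle [[ 0.51565349 -0.1866196   0.12      ]] 393.9146423339844 240.39024353027344 37.97362518310547
knob px [385.4125  242.05625] [[ 0.51114446 -0.16398764  0.154     ]]
tray [[0.348958   0.32120432 0.01      ]
 [0.63823268 0.33225168 0.01      ]
 [0.6408711  0.0462438  0.01      ]
 [0.35339594 0.04176242 0.01      ]] [0.49536443 0.18536556 0.01      ]
tongue [ 0.39461544 -0.19472132  0.00937407] 297
[[ 0.41155627 -0.05761793  0.01      ]
 [ 0.41649323 -0.33103577  0.01      ]
 [ 0.36108291 -0.33110612  0.01      ]
 [ 0.356441   -0.0587118   0.01      ]]
388
base [ 0.52686109 -0.01510119] 0.048128157799107174
jar [ 0.49264502 -0.08215087  0.00605913] [ 0.8003617  -0.01761332  1.16629051]
clamp [ 0.49264502 -0.16141573  0.00605492] [ 0.77603019 -0.02821995  1.16629051]
pl [ 0.49264502 -0.02821995  0.00602433] [0.85794053 0.22357226 1.16629051]
```

Run:
```python
from h import *
from scipy.optimize import least_squares
vv,uu=np.mgrid[0:400,0:640]; uv=np.c_[uu.ravel(),vv.ravel()]
c=cam("top"); P=depthpts(c,uv).reshape(400,640,3); ok=c["z_map"]>0
dark=(c["image"].max(2)<60)&(abs(uu-397)<15)&(abs(vv-240)<15); print("knob px",uu[dark].mean(),vv[dark].mean(),dark.sum(),onz(c,[uu[dark].mean(),vv[dark].mean()],.152))
roi=ok&(uu>330)&(uu<450)&(vv>180)&(vv<310)
kn=roi&(P[...,2]>.14); print("knob depth",np.median(P[kn],0),kn.sum())
e=(roi&(abs(P[...,2]-.120)<.008)).astype(np.uint8); e|=kn.astype(np.uint8); k=max(cv2.findContours(e,0,1)[0],key=len)[:,0]; W=onz(c,k,.12)
fit=lambda W,R:least_squares(lambda p:np.hypot(W[:,0]-p[0],W[:,1]-p[1])-R,[.515,-.187],loss='soft_l1',f_scale=.001)
s=fit(W,.092); print("lid",s.x,np.median(abs(s.fun)))
t=roi&(vv>286)&(vv<299)&(uu>378)&(uu<402)&(P[...,2]>.006)&(P[...,2]<.016); q=np.c_[uu[t],vv[t]]
print("tongue",onz(c,q,.01).mean(0),t.sum(),q.min(0),q.max(0)); print(onz(c,cv2.boxPoints(cv2.minAreaRect(q.astype(np.float32))),.01))
g=cv2.Canny(cv2.cvtColor(c["image"],cv2.COLOR_RGB2GRAY),40,100)>0
# base rim: outermost edge at left, scan rows
L=[]
for v in range(225,270):
    w=np.where(g[v,335:365])[0]
    if len(w): L.append((335+w[0],v))
W=onz(c,L,.012); s=fit(W,.1); print("base",s.x,np.median(abs(s.fun)),len(L))
b=cam("scene"); 
d=(b["image"].max(2)<60)&(abs(uu-293)<15)&(abs(vv-107)<15); m=[uu[d].mean(),vv[d].mean()]; print("scene knob",m,onz(b,m,.142),d.sum())
for n,(u0,u1,v0,v1) in dict(jar=(315,345,120,155),clamp=(360,385,120,150),pl=(215,265,95,160)).items():
    a=ok&(uu>u0)&(uu<u1)&(vv>v0)&(vv<v1)&(P[...,2]>.009); print(n,P[a].min(0),P[a].max(0))
```

```text
knob px 396.984126984127 239.79365079365078 126 [[ 0.51630072 -0.18810754  0.152     ]]
knob depth [ 0.5168908  -0.18804755  0.15434984] 128
lid [ 0.52753903 -0.19781862] 0.011867831430271744
tongue [ 0.39707108 -0.19583714  0.01      ] 178 [382 287] [400 298]
[[ 0.38396604 -0.1766688   0.01      ]
 [ 0.40928961 -0.17637604  0.01      ]
 [ 0.4100422  -0.21839269  0.01      ]
 [ 0.38469752 -0.21861197  0.01      ]]
base [ 0.51592662 -0.18798664] 0.0004441326095055015 45
scene knob [np.float64(293.02649006622516), np.float64(106.80794701986756)] [[ 0.51756881 -0.18714062  0.142     ]] 151
jar [ 0.72234023 -0.07240435  0.00935522] [ 0.77537867 -0.01758904  0.07140554]
clamp [ 0.74468469 -0.16141731  0.00966659] [ 0.77540517 -0.13171707  0.09542694]
pl [0.71464279 0.1290336  0.0090081 ] [0.84397915 0.20649469 0.01807135]
```

```bash
python3 -m creep '[[0,0,0,0,0,7.6],[0,0,0,0,0,7.6],[0,0,0,0,0,7.6],[0.034,-0.033,0,0,0,0],[0.034,-0.033,0,0,0,0],[0.034,-0.033,0,0,0,0],[0.034,-0.033,0,0,0,0],[0.034,-0.033,0,0,0,0],[0.034,-0.033,0,0,0,0],[0.034,-0.033,0,0,0,0],[0.034,-0.033,0,0,0,0],[0.034,-0.033,0,0,0,0]]' 0.085
```

```text
t: 1.75
ee_pos: [0.5104, -0.1858, 0.2313]
tcp_rot: [180.0, 0.0, -0.0]
ft_force: [-0.4, -2.0, 0.7]
width: 0.0849
grasp_force: 0.0
```

```bash
python3 -m creep '[[0.007,0.0013,0.015,0,0,0],[0,0,0.025,0,0,0],[0,0,0.025,0,0,0],[0,0,0.025,0,0,0],[0,0,0.014,0,0,0],[0,0,0,0,0,0]]'; python3 -m creep '[[0,0,0,0,0,0],[0,0,0,0,0,0],[0,0,0,0,0,0],[0,0,0,0,0,0],[0,0,0,0,0,0],[0,0,0,0,0,0]]' 0.0 60
```

```text
t: 2.5
ee_pos: [0.5159, -0.1886, 0.1266]
tcp_rot: [-180.0, 0.1, -0.0]
ft_force: [-0.2, 0.4, 0.4]
width: 0.0854
grasp_force: 0.0
t: 3.25
ee_pos: [0.5166, -0.1885, 0.1279]
tcp_rot: [180.0, -0.0, -0.0]
ft_force: [-2.0, -0.0, 5.7]
width: 0.0244
grasp_force: 58.9
```

```bash
python3 -m creep '[[0,0,-0.004,0,0,0],[0,0,-0.01,0,0,0],[0,0,-0.015,0,0,0],[0,0,-0.018,0,0,0],[0,0,-0.02,0,0,0],[0,0,-0.02,0,0,0],[0,0,-0.02,0,0,0],[0,0,-0.01,0,0,0],[0,0,-0.005,0,0,0],[0,0,0,0,0,0]]'
python3 - <<'E'
from h import *
s=read_state(); print(s["ft_force"],s["wrist_torque"]); c=cam("scene"); save(c,"lift")
E
```

```text
t: 4.5
ee_pos: [0.5163, -0.1883, 0.2491]
tcp_rot: [-180.0, 0.0, -0.0]
ft_force: [-0.4, 0.4, -2.8]
width: 0.0243
grasp_force: 59.0
[-0.44665328  0.35353363 -2.78448844] [-0.05260412 -0.02125508  0.01927064]
```

View pics/lift.png

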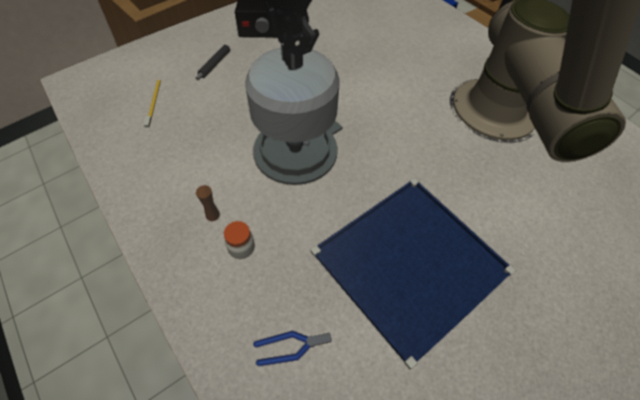

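The lid at (292,95) hangs level from the gripper, clear of the spindle, and I'll carry it to the tray next.

```bash
python3 -m creep '[[-0.001,-0.015,0,0,0,0],[-0.002,-0.03,0,0,0,0],[-0.002,-0.036,0,0,0,0],[-0.002,-0.036,0,0,0,0],[-0.002,-0.036,0,0,0,0],[-0.002,-0.036,0,0,0,0],[-0.002,-0.036,0,0,0,0],[-0.002,-0.036,0,0,0,0],[-0.002,-0.036,0,0,0,0],[-0.002,-0.036,0,0,0,0],[-0.001,-0.03,0,0,0,0],[-0.001,-0.01,0,0,0,0]]'; python3 -m creep '[[0,0,0.015,0,0,0],[0,0,0.025,0,0,0],[0,0,0.03,0,0,0],[0,0,0.03,0,0,0],[0,0,0.015,0,0,0],[0,0,0.004,0,0,0],[0,0,0.002,0,0,0],[0,0,0,0,0,0]]'
```

```text
t: 6.05
ee_pos: [0.4946, 0.1865, 0.249]
tcp_rot: [-180.0, 0.0, 0.1]
ft_force: [-0.9, 0.1, -3.0]
width: 0.0241
grasp_force: 59.2
t: 7.05
ee_pos: [0.4958, 0.1846, 0.129]
tcp_rot: [-180.0, -0.1, -0.0]
ft_force: [0.6, 0.5, -2.4]
width: 0.0242
grasp_force: 59.2
```

```bash
python3 -m creep '[[0,0,0.003,0,0,0],[0,0,0.003,0,0,0],[0,0,0.001,0,0,0],[0,0,0,0,0,0]]'; python3 -m creep '[[0,0,0.001,0,0,0],[0,0,0,0,0,0]]'; python3 -m creep '[[0,0,0.001,0,0,0],[0,0,0,0,0,0]]'
```

```text
t: 7.55
ee_pos: [0.4955, 0.1847, 0.1213]
tcp_rot: [180.0, 0.0, -0.0]
ft_force: [-0.1, 0.8, -1.5]
width: 0.0245
grasp_force: 59.5
t: 7.8
ee_pos: [0.4955, 0.1848, 0.1209]
tcp_rot: [-180.0, -0.0, -0.0]
ft_force: [-2.8, -0.0, 5.7]
width: 0.0244
grasp_force: 60.2
t: 8.05
ee_pos: [0.4956, 0.1848, 0.1209]
tcp_rot: [-180.0, -0.1, 0.0]
ft_force: [-6.9, -0.5, 14.4]
width: 0.024
grasp_force: 61.2
```

```bash
python3 -m creep '[[0,0,-0.0012,0,0,0],[0,0,0,0,0,0]]'; python3 -m creep '[[0,0,0,0,0,0],[0,0,0,0,0,0],[0,0,0,0,0,0],[0,0,-0.005,0,0,0],[0,0,-0.02,0,0,0],[0,0,-0.04,0,0,0],[0,0,-0.05,0,0,0],[0,0,-0.02,0,0,0]]' 0.085
python3 - <<'E'
from h import *
c=cam("top"); save(c,"top2"); b=cam("scene"); save(b,"scene2")
E
```

```text
t: 8.3
ee_pos: [0.4956, 0.1847, 0.1209]
tcp_rot: [-180.0, -0.0, -0.0]
ft_force: [-3.6, 0.8, 5.6]
width: 0.0241
grasp_force: 60.0
t: 9.3
ee_pos: [0.4961, 0.1848, 0.2588]
tcp_rot: [-180.0, -0.3, -0.0]
ft_force: [-0.8, -0.4, -0.8]
width: 0.0851
grasp_force: 0.0
```

View pics/scene2.png

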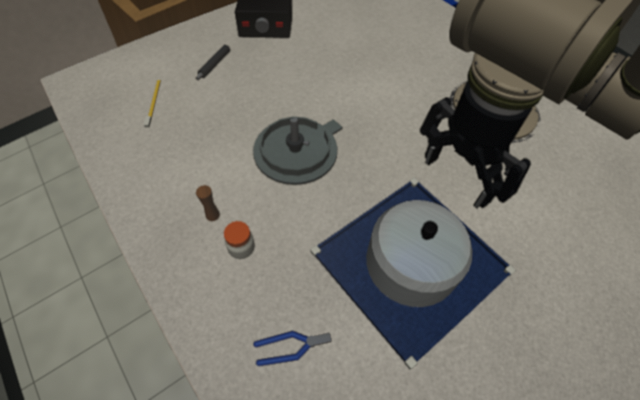

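The lid stands flat in the tray (420,250), and the machine (295,150) now shows its spindle. I'll go back over it for a wrist look.

```bash
python3 -m creep '[[0.002,0.02,0,0,0,0],[0.002,0.035,0,0,0,0],[0.002,0.037,0,0,0,0],[0.002,0.037,0,0,0,0],[0.002,0.037,0,0,0,0],[0.002,0.037,0,0,0,0],[0.002,0.037,0,0,0,0],[0.002,0.037,0,0,0,0],[0.002,0.037,0,0,0,0],[0.002,0.034,0,0,0,0],[0,0.02,0,0,0,0],[0,0.005,0,0,0,0]]'
python3 - <<'E'
from h import *
c=cam("wrist"); print(c["T_tool_cam"],c["f"],c["k1"]); save(c,"w1")
t=cv2.imread("pics/top2.png")[185:305,335:455]; t=cv2.resize(t,None,fx=4,fy=4,interpolation=2)
w=cv2.imread("pics/w1.png"); w=cv2.resize(w,None,fx=.5,fy=.5)
o=np.zeros((480,800,3),np.uint8); o[:,:480]=t; o[:200,480:800]=w; cv2.imwrite("pics/m1.png",o)
E
```

```text
t: 10.9
ee_pos: [0.5152, -0.1888, 0.2547]
tcp_rot: [-180.0, 0.1, -0.1]
ft_force: [0.2, 0.3, 0.2]
width: 0.085
grasp_force: 0.0
[[-6.74268575e-04 -9.64625284e-01 -2.63623988e-01  6.63035501e-02]
 [ 9.99999733e-01 -7.24342754e-04  9.27492972e-05  7.93594680e-05]
 [-2.80422443e-04 -2.63623855e-01  9.64625515e-01 -1.43095221e-01]
 [ 0.00000000e+00  0.00000000e+00  0.00000000e+00  1.00000000e+00]] 353.17029603139326 -0.07109364267991056
```

View pics/m1.png

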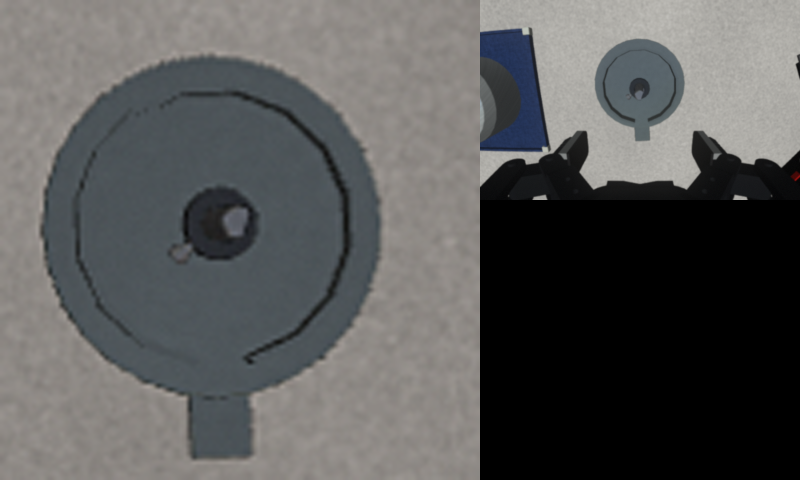

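Run:
```python
from h import *
vv,uu=np.mgrid[0:400,0:640]; uv=np.c_[uu.ravel(),vv.ravel()]
for n in("wrist","top"):
    c=cam(n); P=depthpts(c,uv).reshape(400,640,3); ok=c["z_map"]>0
    near=ok&(np.hypot(P[...,0]-.516,P[...,1]+.188)<.03)
    tp=near&(P[...,2]>.1)&(P[...,2]<.112); print(n,"spindle top",P[tp].mean(0),tp.sum())
    (x,y),R=cv2.minEnclosingCircle(np.c_[uu[tp],vv[tp]].astype(np.float32)); print(" enc",onz(c,[x,y],.106),R*.28/c["f"] if n=="wrist" else R*1.06/c["f"], "extent",onz(c,np.c_[uu[tp],vv[tp]],.106)[:,:2].min(0),onz(c,np.c_[uu[tp],vv[tp]],.106)[:,:2].max(0))
    br=ok&(np.hypot(P[...,0]-.516,P[...,1]+.188)<.045)&(np.hypot(P[...,0]-.516,P[...,1]+.188)>.023)&(P[...,2]>.034)&(P[...,2]<.05)
    k=onz(c,np.c_[uu[br],vv[br]],.040); print(" screw",k.mean(0),br.sum(),np.hypot(*(k[:,:2]-[.516,-.188]).T).max())
    t=ok&(P[...,0]<.41)&(P[...,0]>.38)&(abs(P[...,1]+.196)<.03)&(P[...,2]>.006)&(P[...,2]<.015); q=onz(c,np.c_[uu[t],vv[t]],.01); print(" tongue",q.mean(0),q.min(0),q.max(0),t.sum())
    if n=="wrist":
        im=c["image"][120:230,260:380,::-1]; cv2.imwrite("pics/w1c.png",cv2.resize(im,None,fx=5,fy=5,interpolation=2))
        print(proj(c,[[.516,-.188,.106],[.516,-.188,.046]]))
```

```text
wrist spindle top [ 0.51823296 -0.18617521  0.10593678] 299
 enc [[ 0.5179655  -0.18717791  0.106     ]] 0.008474342710269128 extent [ 0.50881689 -0.19392834] [ 0.52697443 -0.17870236]
 screw [ 0.49952744 -0.16456391  0.04      ] 90 0.033413324556948905
 tongue [ 0.3968315 -0.1934074  0.01     ] [ 0.38379285 -0.21172289  0.01      ] [ 0.41011354 -0.17557642  0.01      ] 590
[[318.97707013 191.76897058]
 [319.12265646 178.74349142]]
top spindle top [nan nan nan] 0<stdin>:6: RuntimeWarning: Mean of empty slice.
  ret = um.true_divide(
Traceback (most recent call last):
  File "h.py", line 16, in onz
    d=rays(c,uv)@c["R"]; o=-c["R"].T@c["t"]
      ~~~~^^^^^^
  File "h.py", line 13, in rays
    p=cv2.undistortPoints(np.array(uv,float).reshape(-1,1,2),c["K"],d).reshape(-1,2)
      ~~~~~~~~~~~~~~~~~~~^^^^^^^^^^^^^^^^^^^^^^^^^^^^^^^^^^^^^^^^^^^^^
cv2.error: OpenCV(4.12.0) /io/opencv/modules/calib3d/src/undistort.dispatch.cpp:347: error: (-215:Assertion failed) CV_IS_MAT(_src) && CV_IS_MAT(_dst) && (_src->rows == 1 || _src->cols == 1) && (_dst->rows == 1 || _dst->cols == 1) && _src->cols + _src->rows - 1 == _dst->rows + _dst->cols - 1 && (CV_MAT_TYPE(_src->type) == CV_32FC2 || CV_MAT_TYPE(_src->type) == CV_64FC2) && (CV_MAT_TYPE(_dst->type) == CV_32FC2 || CV_MAT_TYPE(_dst->type) == CV_64FC2) in function 'cvUndistortPointsInternal'
```

View pics/w1c.png

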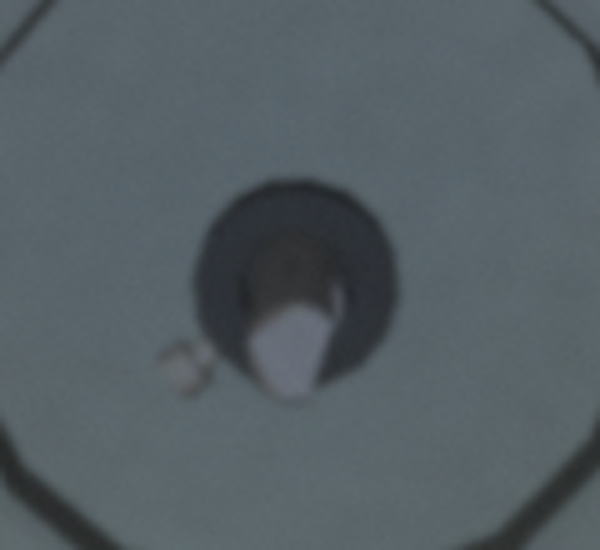

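The wrist crop shows the D-shaped spindle top at (290,350). Its flat faces right and slightly down, roughly world −y (about 75° from the slot). The screw is at (185,368), pointing down-left (+y, −x). I'll now measure the machine axis and slot direction.

```bash
cat > mach.py <<'E'
from h import *
from scipy.optimize import least_squares
def mach(c,im):
    H=cv2.cvtColor(im,cv2.COLOR_BGR2HSV); m=((H[...,0]>85)&(H[...,0]<115)&(H[...,1]>25)).astype(np.uint8)
    u0,v0=proj(c,[[.516,-.188,.012]])[0]; 
    n,l,st,_=cv2.connectedComponentsWithStats(cv2.morphologyEx(m,cv2.MORPH_CLOSE,np.ones((5,5))))
    k=max(cv2.findContours((l==l[int(v0)+22,int(u0)+12]).astype(np.uint8),0,1)[0],key=cv2.contourArea)[:,0].astype(float)
    W=onz(c,k,.012)[:,:2]; a=np.degrees(np.arctan2(W[:,1]+.188,W[:,0]-.516))%360
    d=W[abs(a-182)>20]
    s=least_squares(lambda p:np.hypot(d[:,0]-p[0],d[:,1]-p[1])-p[2],[.516,-.188,.1],loss='soft_l1',f_scale=.001); x=s.x
    T=onz(c,k,.010)[:,:2]; r=T-x[:2]; t=T[(np.hypot(*r.T)>.106)&(np.hypot(*r.T)<.130)&(abs(a-183)<25)]
    ym=np.median(t[:,1]); ls=[t[t[:,1]>ym],t[t[:,1]<ym]]
    L=[np.polyfit(q[:,0],q[:,1],1) for q in ls]; xm=x[0]-.118; yc=np.mean([np.polyval(p,xm) for p in L])
    print("axis",x,np.median(abs(s.fun)),"slope deg",[np.degrees(np.arctan(p[0])) for p in L],"width",np.polyval(L[0],xm)-np.polyval(L[1],xm),"dir",np.degrees(np.arctan2(x[1]-yc,.118)))
E
python3 - <<'E'
from mach import *
mach(cam("top"),cv2.imread("pics/top2.png")); mach(cam("wrist"),cv2.imread("pics/w1.png"))
E
```

```text
axis [ 0.51632531 -0.18792933  0.09711079] 0.0005301059965723415 slope deg [np.float64(9.01962979219971), np.float64(0.5300666970201918)] width 0.029292189399220264 dir 3.1906608416022464
axis [ 0.51841487 -0.18641894  0.09726771] 0.0002510258933393836 slope deg [np.float64(4.707537551469273), np.float64(1.7165457097674934)] width 0.030329261166769345 dir 3.179984854537405
```

```bash
python3 -m creep '[[0.0018,-0.0008,0.02,0,0,0],[0,0,0.03,0,0,7.5],[0,0,0.04,0,0,7.5],[0,0,0.04,0,0,0],[0,0,0.04,0,0,0],[0,0,0.0165,0,0,0],[0,0,0.004,0,0,0],[0,0,0,0,0,0]]'; python3 -m creep '[[0,0,0,0,0,0],[0,0,0,0,0,0],[0,0,0,0,0,0],[0,0,0,0,0,0],[0,0,0,0,0,0],[0,0,0,0,0,0]]' 0.0 30; python3 -c "
from h import *
s=read_state();print(s['width'],s['wrist_torque'],s['q'])"
```

```text
t: 12.15
ee_pos: [0.5179, -0.1878, 0.0662]
tcp_rot: [180.0, -0.1, -15.0]
ft_force: [-0.3, -0.4, 0.5]
width: 0.0846
grasp_force: 0.0
t: 12.9
ee_pos: [0.5177, -0.1857, 0.0653]
tcp_rot: [-179.8, -0.0, -15.0]
ft_force: [3.4, 10.1, 4.4]
width: 0.0132
grasp_force: 30.5
0.01323500506366758 [ 1.53968877 -0.48312218 -0.00682712] [-32.01938757  31.58259902  92.41305343   0.199546    56.04534007
  72.8760921 ]
```

```bash
python3 -m creep '[[0,-0.0019,0,0,0,0],[0,0,0,0,0,0],[0,0,0,0,0,0]]' - 40; python3 -m creep '[[0.00025,0,0,0,0,7.2],[0.00025,0,0,0,0,7.2],[0.00025,0,0,0,0,7.2],[0.00025,0,0,0,0,7.2],[0.00025,0,0,0,0,7.2],[0,0,0,0,0,0]]'; python3 -c "
from h import *
s=read_state();print(s['width'],s['wrist_torque'],s['q'])"
```

```text
t: 13.28
ee_pos: [0.5178, -0.1857, 0.0653]
tcp_rot: [-180.0, -0.0, -15.0]
ft_force: [-1.3, 3.1, 6.2]
width: 0.0133
grasp_force: 39.4
t: 14.02
ee_pos: [0.5189, -0.1861, 0.0653]
tcp_rot: [-180.0, 0.0, -51.1]
ft_force: [-0.3, 3.2, 6.6]
width: 0.013
grasp_force: 40.2
0.012997904160532524 [ 0.60713803  0.17325643 -0.05580057] [-3.19271386e+01  3.16999090e+01  9.22021876e+01  4.15009658e-02
  5.60992264e+01  1.09146853e+02]
```

```bash
python3 -m creep '[[0.00025,0,0,0,0,7.14],[0.00025,0,0,0,0,7.14],[0.00025,0,0,0,0,7.14],[0.00025,0,0,0,0,7.14],[0.00025,0,0,0,0,7.14],[0,0,0,0,0,0],[0,0,0,0,0,0]]'; python3 -c "
from h import *
s=read_state();print(s['width'],s['wrist_torque'],s['q'])"
```

```text
t: 14.9
ee_pos: [0.5195, -0.1871, 0.0653]
tcp_rot: [-180.0, 0.0, -86.7]
ft_force: [-1.8, 4.1, 4.7]
width: 0.013
grasp_force: 40.2
0.013017671232616096 [ 0.60149768  0.09095641 -0.06829979] [-3.19881157e+01  3.17914264e+01  9.20446389e+01  6.10646433e-02
  5.61615880e+01  1.44701847e+02]
```

```bash
python3 -m creep '[[0,0,0,0,0,0],[0,0,0,0,0,0],[0,0,0,0,0,0],[0,0,-0.02,0,0,0],[0,0,-0.04,0,0,0],[0,0,-0.02,0,0,0],[0,0,0,0,0,0]]' 0.085
python3 - <<'E'
from h import *
c=cam("wrist"); im=c["image"][:,:,::-1].copy()
for X in ([.5175,-.187,.106],[.3997,-.1936,.010],[.4375,-.1915,.034]):
    print(proj(c,[X])[0])
np.savez("w2.npz",**{k:c[k] for k in("image","z_map","R","t","f","K","k1")})
u,v=proj(c,[[.5175,-.187,.09]])[0].astype(int); print(u,v)
cv2.imwrite("pics/w2.png",cv2.resize(im[max(v-100,0):v+120,max(u-100,0):u+160],None,fx=2.6,fy=2.6,interpolation=2))
E
```

```text
t: 15.78
ee_pos: [0.5198, -0.1878, 0.146]
tcp_rot: [-179.9, -0.1, -86.7]
ft_force: [-0.7, -0.2, 0.1]
width: 0.0852
grasp_force: 0.0
[323.39038047 239.21434342]
[465.86084451 198.60171622]
[429.15223651 205.96893898]
323 229
```

View pics/w2.png

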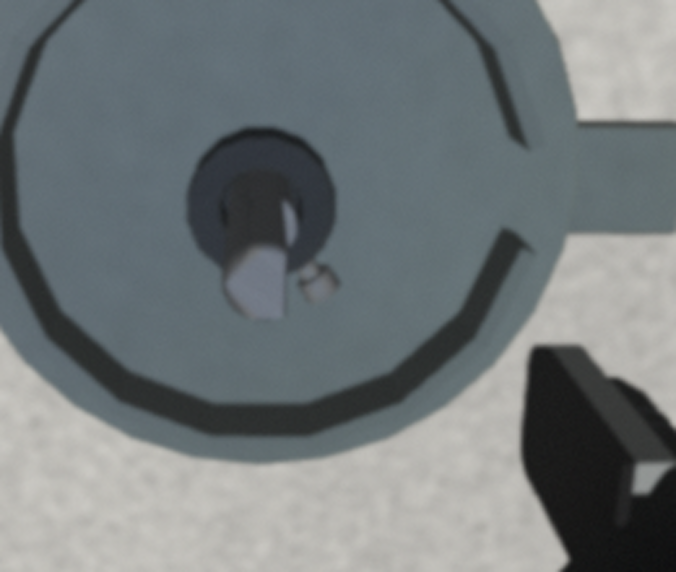

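The flat's edge at (286,285) now faces right, straight at the slot (520,190) and tongue (625,180). The screw head is at (318,282). I'll get its azimuth.

Run:
```python
from h import *
d=np.load("w2.npz"); c={k:d[k] for k in d.files}; c["k1"]=float(c["k1"])
vv,uu=np.mgrid[0:400,0:640]; P=depthpts(c,np.c_[uu.ravel(),vv.ravel()]).reshape(400,640,3)
A=np.array([.5175,-.187]); rr=np.hypot(*(P[...,:2]-A).transpose(2,0,1)); z=P[...,2]
m=(rr<.04)&(z>.043)&(z<.0495)&(rr<.0235)&(c["z_map"]>0); (x,y),R=cv2.minEnclosingCircle(np.c_[uu[m],vv[m]].astype(np.float32)); C=onz(c,[x,y],.046)[0]; print("collar",C,R)
s=(rr>.0235)&(rr<.037)&(z>.03)&(z<.05); k=P[s]; print(s.sum(),k.min(0),k.max(0),k.mean(0))
for cc in(C[:2],A):
  v=k[:,:2].mean(0)-cc; print("az",np.degrees(np.arctan2(v[1],v[0])),np.hypot(*v))
t=(rr<.012)&(z>.103)&(z<.11); T=onz(c,np.c_[uu[t],vv[t]],.106); print("top",T.min(0),T.max(0),T.mean(0))
mu=cv2.moments(t.astype(np.uint8)); e=max(cv2.findContours(t.astype(np.uint8),0,1)[0],key=len)[:,0]; E=onz(c,e,.106)[:,:2]; print(np.round((E-T.mean(0)[:2])*1000,1).tolist())
```

```text
collar [ 0.51746607 -0.18814695  0.046     ] 28.865110397338867
168 [ 0.49333373 -0.17024984  0.03472074] [ 0.50538063 -0.1597168   0.04494221] [ 0.49969547 -0.16540347  0.04195812]
az 128.00226788130655 0.028862776007719044
az 129.50273065961707 0.027989483595998427
top [ 0.51238011 -0.19750798  0.106     ] [ 0.52611336 -0.17990008  0.106     ] [ 0.51877902 -0.18844655  0.106     ]
[[0.6, -9.0], [1.2, -8.4], [1.7, -8.3], [2.2, -7.7], [2.7, -7.1], [3.3, -7.1], [3.8, -7.1], [4.3, -6.5], [4.9, -6.4], [4.8, -5.9], [5.3, -5.3], [5.9, -5.2], [5.9, -4.7], [6.4, -4.1], [6.4, -3.5], [6.9, -2.9], [6.8, -2.3], [6.8, -1.7], [7.3, -1.1], [7.3, -0.5], [7.3, 0.1], [7.3, 0.6], [7.2, 1.2], [7.2, 1.8], [7.2, 2.4], [6.6, 3.0], [6.6, 3.5], [6.5, 4.1], [6.0, 4.7], [5.9, 5.3], [5.3, 5.8], [4.8, 6.4], [4.2, 7.0], [3.6, 6.9], [3.0, 7.5], [2.4, 8.0], [1.9, 8.0], [1.3, 8.0], [0.7, 8.5], [0.2, 8.5], [-0.4, 8.5], [-0.9, 8.5], [-1.5, 8.4], [-2.0, 8.4], [-2.6, 8.4], [-3.1, 8.3], [-3.7, 8.3], [-4.3, 8.3], [-4.8, 8.2], [-5.3, 7.6], [-5.9, 7.6], [-6.4, 6.9], [-6.4, 6.3], [-6.3, 5.8], [-6.3, 5.2], [-6.2, 4.6], [-6.2, 4.0], [-6.2, 3.4], [-6.1, 2.8], [-6.1, 2.2], [-6.0, 1.6], [-6.0, 1.0], [-6.0, 0.5], [-5.9, -0.1], [-5.9, -0.7], [-5.9, -1.3], [-5.8, -1.9], [-5.8, -2.4], [-5.7, -3.0], [-5.7, -3.6], [-5.7, -4.2], [-5.6, -4.7], [-5.6, -5.3], [-5.5, -5.9], [-5.5, -6.5], [-6.0, -7.1], [-5.4, -7.6], [-4.9, -8.1], [-4.3, -8.1], [-3.7, -8.6], [-3.2, -8.6], [-2.6, -8.6], [-2.1, -8.6], [-1.6, -8.0], [-1.0, -8.5], [-1.0, -9.1], [-0.5, -8.5], [0.1, -8.4]]
```

The flat's normal measures 183.7° and the slot is at 183.2°, so that's good. The screw is at 128° and must turn +55°. The spindle is too tall for a straight-down grip at boss level, so I'll tilt the tool 50° with its body on the far side, opposite the screw.

```bash
python3 -m creep '[[0,0,0,0,0,-8.67],[0,0,0,0,0,-8.67],[0,0,0,0,0,-8.67],[0,0,0,0,0,-8.67],[0.031,0.001,0,0,0,0],[0.031,0.001,0,0,0,0],[0,0,0,0,-10,0],[0,0,0,0,-10,0],[0,0,0,0,-10,0],[0,0,0,0,-10,0],[0,0,0,0,-10,0],[0,0,0,0,0,0]]' 0.065
cat > rel.py <<'E'
from h import *
import sys
def rel(X,az=None):
    s=read_state(); R=Rot.from_euler('xyz',s["tcp_rot"],degrees=True).as_matrix(); d=R.T@(np.array(X)-s["ee_pos"])
    print("q",np.round(s["q"],1),"toolz",R[:,2].round(3),"az_body",np.degrees(np.arctan2(-R[1,2],-R[0,2])).round(2),"ydir",R[:,1].round(3),"tool delta mm",(d*1000).round(1))
rel(eval(sys.argv[1]))
E
python3 rel.py "[.5095,-.1772,.0271]"
```

```text
t: 17.32
ee_pos: [0.5552, -0.2378, 0.1395]
tcp_rot: [179.8, 50.4, -52.3]
ft_force: [-0.8, 0.0, -0.1]
width: 0.0649
grasp_force: 0.0
q [-38.7  62.1  37.4  13.2 129.3 107.2] toolz [-0.474  0.607 -0.638] az_body -52.01 ydir [-0.789 -0.614  0.002] tool delta mm [ 38.2  -1.4 130.2]
```

```bash
python3 -m creep '[[0.02,-0.0014,0.01,0,0,0],[0.018,0,0.02,0,0,0],[0,0,0.03,0,0,0],[0,0,0.025,0,0,0],[0,0,0.015,0,0,0],[0,0,0,0,0,0]]'; python3 rel.py "[.5095,-.1772,.0271]"; python3 -m creep '[[0,0,0.01,0,0,0],[0,0,0.01,0,0,0],[0,0,0.009,0,0,0],[0,0,0,0,0,0]]';python3 rel.py "[.5095,-.1772,.0271]"
```

```text
t: 18.08
ee_pos: [0.5247, -0.1948, 0.0518]
tcp_rot: [180.0, 49.9, -52.0]
ft_force: [0.0, 0.6, 0.4]
width: 0.0651
grasp_force: 0.0
q [-37.5  60.1  55.   12.  113.4 104.3] toolz [-0.471  0.602 -0.644] az_body -51.96 ydir [-0.788 -0.616  0.   ] tool delta mm [ 4.   1.1 33.7]
t: 18.58
ee_pos: [0.5109, -0.1776, 0.0326]
tcp_rot: [180.0, 50.1, -52.0]
ft_force: [0.0, 0.0, 0.3]
width: 0.0651
grasp_force: 0.0
q [-37.1  59.2  60.3  12.  109.2 103.7] toolz [-0.472  0.604 -0.642] az_body -52.0 ydir [-0.788 -0.615  0.   ] tool delta mm [3.5 0.8 4.4]
```

```bash
python3 -m creep '[[0.0015,0.0008,0.002,0,0,0],[0.002,0,0.002,0,0,0],[0,0,0,0,0,0]]'; python3 -m creep '[[0,0,0,0,0,0],[0,0,0,0,0,0],[0,0,0,0,0,0],[0,0,0,0,0,0]]' 0.0 25;python3 rel.py "[.5095,-.1772,.0271]"
python3 - <<'E'
from h import *
print(read_state()["wrist_torque"])
b=cam("scene"); u,v=proj(b,[[.53,-.19,.08]])[0].astype(int); im=b["image"][v-65:v+65,u-80:u+80,::-1]; im=cv2.resize(im,None,fx=3,fy=3,interpolation=2)
w=cam("wrist")["image"][:,:,::-1]; w=cv2.resize(w,(320,200)); o=np.zeros((390,800,3),np.uint8); o[:,:480]=im; o[:200,480:]=w; cv2.imwrite("pics/g1.png",cv2.convertScaleAbs(o,alpha=1.5))
E
```

```text
t: 18.95
ee_pos: [0.51, -0.1779, 0.0275]
tcp_rot: [180.0, 50.0, -52.0]
ft_force: [-0.5, 0.8, 0.2]
width: 0.0653
grasp_force: 0.0
t: 19.45
ee_pos: [0.5102, -0.178, 0.0279]
tcp_rot: [-180.0, 50.0, -52.0]
ft_force: [1.1, -1.8, 1.8]
width: 0.0416
grasp_force: 25.5
q [-37.2  59.5  60.5  12.  108.7 103.6] toolz [-0.471  0.604 -0.643] az_body -52.04 ydir [-0.788 -0.615 -0.   ] tool delta mm [-0.1  0.   1.4]
[-0.25324892 -0.23480908 -0.00182615]
```

View pics/g1.png

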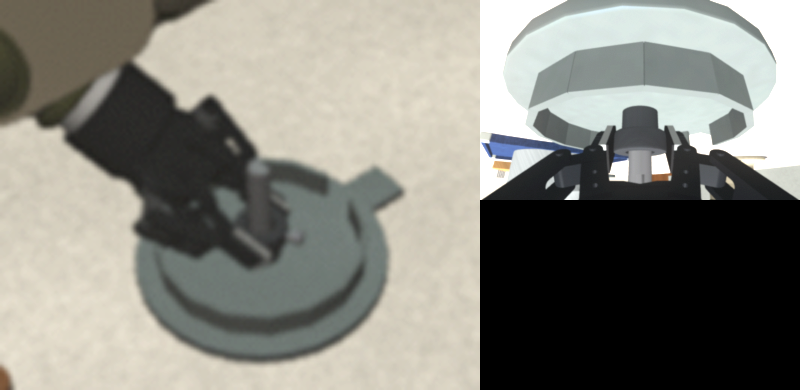

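The collar is held (41.6 mm, 25 N) and the screw at (295,240) is free between the fingertips. Next I'll turn it about the spindle axis.

```bash
python3 -m creep '[[0,0,0,0,0,0],[0.00005,0.0014,-0.00006,-5.286,0,-4.437],[0.00005,0.0014,-0.00006,-5.286,0,-4.437],[0.00005,0.0014,-0.00006,-5.286,0,-4.437],[0.00005,0.0014,-0.00006,-5.286,0,-4.437],[0,0,0,0,0,0]]' - 35; python3 rel.py "[.5175,-.187,.038]"; python3 -c "
from h import *
print(read_state()['wrist_torque'])"
```

```text
t: 20.3
ee_pos: [0.5068, -0.1812, 0.0279]
tcp_rot: [-180.0, 50.0, -24.4]
ft_force: [1.5, 2.7, 5.6]
width: 0.0409
grasp_force: 35.6
q [-30.   62.   54.9  -4.7 112.8  84.5] toolz [-0.698  0.316 -0.642] az_body -24.38 ydir [-0.413 -0.911 -0.   ] tool delta mm [  0.1   0.9 -15.8]
[ 0.41040455  0.09003953 -0.37887426]
```

```bash
python3 -m creep '[[0.00005,0.0014,-0.00006,-5.286,0,-4.437],[0.00005,0.0014,-0.00006,-5.286,0,-4.437],[0.00005,0.0014,-0.00006,-5.286,0,-4.437],[0.00005,0.0014,-0.00006,-5.286,0,-4.437],[0,0,0,0,0,0]]'; python3 rel.py "[.5175,-.187,.038]"
python3 - <<'E'
from h import *
print(read_state()['wrist_torque'])
for n in("top","scene"):
    c=cam(n); P=[[.5175+ .03*np.cos(np.radians(a)),-.187+.03*np.sin(np.radians(a)),.038] for a in(183.2,173,193)]
    p=proj(c,P); print(n,p.round(1).tolist()); u,v=p[0].astype(int); im=cv2.resize(c["image"][v-45:v+45,u-60:u+60,::-1],(400,300),interpolation=2)
    cv2.imwrite(f"pics/_{n}.png",im)
cv2.imwrite("pics/g2.png",cv2.convertScaleAbs(np.hstack([cv2.imread("pics/_top.png"),cv2.imread("pics/_scene.png")]),alpha=1.5))
E
```

```text
t: 20.92
ee_pos: [0.5054, -0.187, 0.0279]
tcp_rot: [-180.0, 50.0, 3.1]
ft_force: [0.7, 3.3, 3.6]
width: 0.0413
grasp_force: 35.8
q [-23.4  60.7  57.9 -20.9 107.2  65.8] toolz [-0.765 -0.041 -0.643] az_body 3.05 ydir [ 0.053 -0.999 -0.   ] tool delta mm [  0.    0.6 -15.7]
[ 0.39863641  0.12089943 -0.37053564]
top [[389.3, 253.4], [387.0, 253.3], [391.5, 253.1]]
scene [[304.6, 134.3], [305.9, 135.7], [303.1, 133.1]]
```

View pics/g2.png

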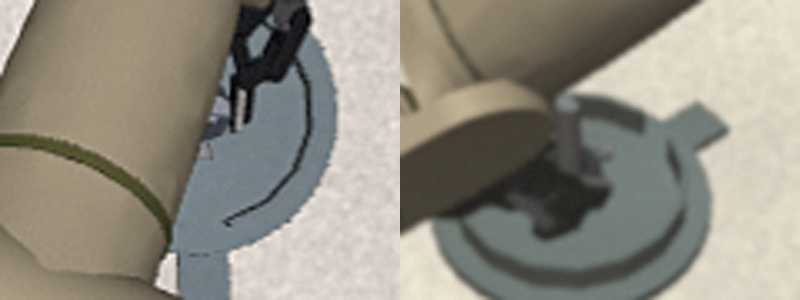

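The top crop (left) shows the screw at about (205,150), partly hidden by the forearm. The scene crop (right) shows it at about (600,158), pointing at the tongue as predicted. I'll raise it 45 mm.

```bash
python3 -m creep '[[-0.0023,0,-0.0019,0,0,0],[-0.0046,0.0003,-0.0039,0,0,0],[-0.0069,0.0003,-0.0058,0,0,0],[-0.0069,0,-0.0058,0,0,0],[-0.0069,0,-0.0058,0,0,0],[-0.0046,0,-0.0039,0,0,0],[-0.0023,0,-0.0019,0,0,0],[0,0,0,0,0,0],[0,0,0,0,0,0]]'; python3 rel.py "[.5054,-.187,.0729]"
python3 - <<'E'
from h import *
s=read_state(); print(s['wrist_torque'])
vv,uu=np.mgrid[0:400,0:640]
for n in("top","scene"):
    c=cam(n); A=np.array([.5175,-.187]); P=depthpts(c,np.c_[uu.ravel(),vv.ravel()]).reshape(400,640,3)
    k=(P[...,0]<.4965)&(P[...,0]>.478)&(abs(P[...,1]+.188)<.02)&(P[...,2]>.07)&(P[...,2]<.1)&(c["z_map"]>0)
    if k.sum(): q=P[k]; print(n,k.sum(),q.min(0),q.max(0),q.mean(0))
    p=proj(c,[[.5175+ .03*np.cos(np.radians(a)),-.187+.03*np.sin(np.radians(a)),z] for a,z in((183.2,.083),(173,.083),(193,.083),(183.2,.077))]); print(p.round(1).tolist())
    u,v=p[0].astype(int); cv2.imwrite(f"pics/_{n}.png",cv2.resize(c["image"][v-30:v+30,u-40:u+40,::-1],(400,300),interpolation=2))
cv2.imwrite("pics/g3.png",cv2.convertScaleAbs(np.hstack([cv2.imread("pics/_top.png"),cv2.imread("pics/_scene.png")]),alpha=1.5))
E
```

```text
t: 22.15
ee_pos: [0.5055, -0.1883, 0.0725]
tcp_rot: [-180.0, 50.0, 3.2]
ft_force: [0.0, -0.1, -1.1]
width: 0.0415
grasp_force: 35.5
q [-23.5  57.2  57.6 -21.5 110.6  64.2] toolz [-0.765 -0.042 -0.642] az_body 3.16 ydir [ 0.056 -0.998 -0.   ] tool delta mm [-0.4 -1.3 -0.2]
[ 0.01745912 -0.4535743   0.01670501]
top 24 [ 0.4844123  -0.19456504  0.08284752] [ 0.49542275 -0.18547599  0.09183957] [ 0.48912219 -0.1898062   0.08707013]
[[392.2, 253.6], [389.8, 253.4], [394.5, 253.3], [391.8, 253.6]]
scene 20 [ 0.48516203 -0.19379513  0.07942747] [ 0.49401498 -0.18321974  0.0887151 ] [ 0.48961727 -0.18703489  0.08490654]
[[304.5, 120.5], [305.8, 121.9], [302.9, 119.3], [304.5, 122.4]]
```

View pics/g3.png

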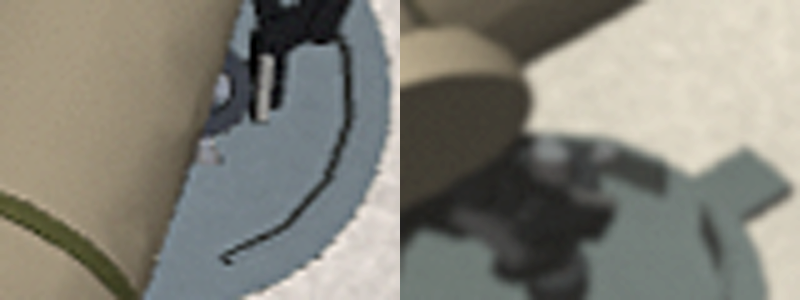

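The top crop shows the screw at (208,152) and the scene crop shows it at about (605,150). The depth points put it at 84 mm height and y ≈ −0.189, pointing at the slot within about 1°, and contact forces are only the collar's weight. I'll hand in.

```bash
python3 -c "
from h import *
s=read_state(); print(s['t'],s['ee_pos'],s['width'],s['grasp_force'],workorder.job_done())"
```

```text
the job is handed in; nothing more can be done
22.25 [ 0.50552776 -0.18826888  0.07252073] 0.04103159762947401 35.472981333732605 None
```

I handed the job in at 22 s of the 64 s allowed, with no verdict shown: the lid is flat on the tray, the flat faces the slot to within about 1°, and the collar is held raised with its screw level with the flat and square over it by my measurements.

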